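# Flip the pump's status tag to ready

## Robot

A 6-joint arm with a two-finger parallel gripper is mounted at the origin on the work surface. World frame = base frame: x ahead of the robot, y to its left, z up, the work surface at z = 0. Lengths are in m, angles in rad, forces in N, time in s.
With the tool pointing down it reaches from about 0.375 to 0.75 m from the base axis. Payload 9 kg.
Tool frame: the origin (TCP) lies at the very end of the fingers, on their centre line; the grasp point (between the pads) lies arm.pinch_z behind it (arm.pinch_z is the distance from the TCP to the grasp point, in m); z points along the fingers, y is the direction in which the jaws open and shut (so a half turn about z gives the same grasp; the last joint's range is limited). The gripper opens to 85 mm and grips with 20 to 120 N. Pads are 22 mm wide; open, the fingers measure 114 mm over their backs; the gripper's body (76 mm by 85 mm) begins 54 mm behind the grasp point. The pads swing forward as they close: fully open they stand 13 mm farther back than shut.
Start: joints at [0.931, 0.104, 0.097, 1.564, 0, 1.353], TCP at [0.246, 0.547, 0.211] pointing down, gripper open.
Joint ranges: [-2.99, 2.99], [-0.84, 1.86], [-1.1, 1.16], [-1.84, 2.11], [-1.51, 1.56], [-3.14, 3.14]. Speed limits (rad/s): [2.22, 2.22, 2.57, 3.14, 3.14, 3.14].

## Interface

Orientations are given as a 3x3 rotation matrix whose columns are the frame's x, y, z axes.
In Python, from cell import arm gives the robot as it stands. The module is installed in compiled form; this text tells all that it offers.
- The arm moves only by the tool move_arm, never from a script. Its argument "deltas" is a list of rows, each a list of 3 entries, a list of its own where there are three numbers: the turn, a rotation vector about the tool's x, y, z in rad, then the shift along the tool's x, y, z in m, then the closure, from 0 (fully open) to 1 (shut). A call has 1 to 10 rows; each row is the pose to reach, as a shift and turn from the pose commanded when the call began, along the tool's axes at that moment; what a row does not reach only later rows make up. A row lasts 1/12 s, in which the tool goes at most 41.7 mm and 7.16 degrees, less where a joint would pass 70% of its speed; a pose out of reach is approached as far as the arm can. A call with a gripper value outside its range is refused whole. The fingers move at their own pace and stop on an object; "squeeze" is the grip in N (left out, the last holds). Time passes only in rows, so rows that repeat a pose let the fingers close. It gives the time, the measured TCP pose, the force and the opening at its end, in the units of the state.
- arm.state(): the state, without advancing time (a new reading comes with each control period).
- arm.grab_frame(name): name is "side" or "top" or "wrist"; returns a dict with "img" (420x560x3 uint8, red, green, blue), "range_z" (420x560 float32, m along the optical axis (not along the pixel's ray), 0 where there is no reading), "K" (3x3 intrinsics, pixels), "eye" and "orientation" of the camera in the world. Camera axes: x right, y up, looking along -z (the intrinsics and any distortion apply to the point x, -y, -z); pixel columns grow to the right and rows downward; lengths in m; the calibration is good to about 2 mm. A picture is of the moment at which its call begins.
- arm.close_job(): hands the job in, once; it reports no verdict.
Trained networks look in the newest picture that a camera, given by its name, has taken for a name from the list of things; names that differ only in an ending like _2 or _b are one class to them, and where a whole thing is asked for, a point or a joint stands for the part that bears it (a point fixed in the world has none). Each returns a list of dicts, best first, with "confidence" (0 to 1); they miss things now and then, are a little off and sometimes report something else, mostly with a low value. They report only what shows in the picture. A call takes as long as a camera call.
- arm.masks_of(camera, query): "pixels" (420x560 bool, what is visible of it) and "xy" ([column, row] as shares, 0 to 1, of the picture: columns of its width, rows of its height, amid what is visible of it).
- arm.landmark_of(camera, query): "xy" ([column, row] as shares, 0 to 1, of the picture: columns of its width, rows of its height: a listed point, or the origin of a listed thing).
The state is a dict: "time": time; "q": joint angles; "joint_vel": joint speeds; "tau": joint torques, N m; "tcp_pos": TCP position; "tcp_rot": TCP orientation; "wrist_force": force on the tool from outside, world axes, zero at the start; "wrist_torque": the same for the moment, N m; "width": opening from 0.0 (shut) to 1.0 (fully open).
Only numpy, scipy, OpenCV 4.12 (cv2) and the standard library are available. Lean on these libraries where they do the work, as an engineer would, in place of code of your own. Each camera call takes 0.05 s, during which the arm holds its last target. There are 200 camera calls.

## Task

The pump with the long head of eight cassettes has been rinsed and is ready for use: put a fingertip under the free edge of the hinged tag on its top, push the tag up and over its pivot, and press it down until it lies fully flat towards the back of the pump, showing the tick. Work lightly and do not pinch the tag or lean on the pump. Leave the other pump's tag and everything else on the bench as it is.

Things in the scene. Friction and masses are not known exactly. Their poses are not given: they have to be found in the camera images.
- pump_long: White bench pump, fixed, on a black damping pad 4 to 30 mm thick. Case 200 deep (x), 130 wide (y), 125 mm high; origin under the case centre, on the pad; x points from keypad (robot side) to back. Flat top from x -30 to +100 mm; before it the keypad slopes down at 43 degrees to 60 mm height. On its left (+y), 107 mm high, is the roller head, 115 mm long, with EIGHT cassettes side by side: the pump to work on.
- tag_long (a joint): Turn of the hinged status tag on the eight-cassette pump, rad. 0 = lying flat to the front (towards the keypad and the robot), cross up; pi/2 = standing upright; pi = lying flat to the back, tick up. Stiff hinge: the tag stays where it is left and does not fall; about 0.6 N at the free edge turns it. Starts between 0 and 0.2.
- tag_long_hinge (a point): Middle of the hinge line of the eight-cassette pump's tag, 14 mm above the flat top, 10 mm behind the pump's origin; axes as the pump's, hinge line along y. Bracket ears reach 6 mm above it, 43 mm either side. At 0 the tag's free edge overhangs the front edge of the flat top by 40 mm, with 48 mm of open air down to the sloping keypad.
- tag_long_edge (a point): Middle of the free edge of the eight-cassette pump's tag, mid thickness, 80 mm from the hinge line. Tag: grey plastic plate, 76 mm wide along the hinge, 4 mm thick, 30 g; a dark raised cross on one face, a tick on the other. Axes turn with the tag: x from this edge to the hinge, y along the hinge, z out of the face with the cross.
- pump_short: White bench pump, fixed, on a black damping pad 4 to 30 mm thick. Case 200 deep (x), 130 wide (y), 125 mm high; origin under the case centre, on the pad; x points from keypad (robot side) to back. Flat top from x -30 to +100 mm; before it the keypad slopes down at 43 degrees to 60 mm height. On its left (+y), 107 mm high, is the roller head, 54 mm long, with only THREE cassettes: the other pump, to be left alone.
- tag_short (a joint): Turn of the hinged status tag on the three-cassette pump, rad. 0 = lying flat to the front (towards the keypad and the robot), cross up; pi/2 = standing upright; pi = lying flat to the back, tick up. Stiff hinge: the tag stays where it is left and does not fall; about 0.6 N at the free edge turns it. Starts between 0 and 0.2.
- tag_short_edge (a point): Middle of the free edge of the three-cassette pump's tag, mid thickness, 80 mm from the hinge line. Tag: grey plastic plate, 76 mm wide along the hinge, 4 mm thick, 30 g; a dark raised cross on one face, a tick on the other. Axes turn with the tag: x from this edge to the hinge, y along the hinge, z out of the face with the cross.
- jar: Closed sample jar, 48 mm across, 70 mm high, standing at the right of the right-hand pump; origin under its centre.
- tube_stand: White block 36 mm square with one capped sample tube standing in it, 116 mm high in all, in front between the pumps; origin under its centre.
- cassette: Spare white pump cassette lying in front of the left-hand pump, 70 x 52 x 11 mm; origin under its middle.
- marker: Marker pen lying in front of the right-hand pump, 135 mm long, 18 mm thick; origin under its middle, x along it.
- beaker: Glass beaker, 68 mm across, 85 mm high, behind the pumps; origin under its centre.
- wash_bottle: White bottle with blue cap, 66 mm across, 170 mm high, at the right; origin under its centre.
- cap_tray: Low white tray of tube caps, 110 x 80 x 30 mm, at the left; origin under its centre.

How it is judged:
By the outcome, as a careful person would: the job done as asked, in the order asked, and still so for the second after the job is handed in, with the robot touching nothing.
It also fails if it takes over 48 s, if anything falls off the work surface, if the arm or the gripper's body presses on something with over 40 N, if the wrist force passes 120 N, or if a joint passes its speed limit or range.

## Working session

There is one attempt and no reset: what is moved stays moved. The work goes in short steps, Python scripts to look and compute and a tool call to move; the robot and the scene stay as the last step left them, time stands still between calls to the robot, and variables do not carry over. Pictures are saved under pics/ and viewed, about 8 in all and at most 12, crops included, and the job is handed in when it is done.

Besides the shell and the picture viewer there is one more tool, called after "Request:" as name([rows], argument=value, ...), one row to a line, values as JSON. move_arm: Moves the arm, as the interface text tells. Its arguments: {"type":"object","properties":{"deltas":{"type":"array","items":{"type":"array"}},"squeeze":{"type":"number"}},"required":["deltas"]}

```bash
mkdir -p pics; cat > h.py <<'E'
import numpy as np, cv2
from cell import arm
def back(f,u,v,d):
    K=np.array(f["K"]);p=np.array([(u-K[0,2])/K[0,0]*d,-(v-K[1,2])/K[1,1]*d,-d])
    return np.array(f["orientation"])@p+np.array(f["eye"])
def cloud(f):
    K=np.array(f["K"]);d=f["range_z"];v,u=np.mgrid[:420,:560]
    p=np.stack([(u-K[0,2])/K[0,0]*d,-(v-K[1,2])/K[1,1]*d,-d],-1)
    return p@np.array(f["orientation"]).T+np.array(f["eye"])
E
python3 - <<'E'
from h import *
np.set_printoptions(precision=3,suppress=True)
ims=[]
for c in("top","side"):
    f=arm.grab_frame(c); ims.append(f["img"]); P=cloud(f)
    print(c,f["eye"],np.array(f["orientation"]).tolist(),(f["range_z"]>0).mean())
    for q in("tag_long_edge","tag_long_hinge","tag_short_edge","pump_long","pump_short"):
        for r in arm.landmark_of(c,q)[:2]:
            u,v=r["xy"][0]*560,r["xy"][1]*420
            print(q,round(r["confidence"],2),(round(u),round(v)),P[min(int(v),419),min(int(u),559)])
    for q in("tag_long","tag_short"):
        for m in arm.masks_of(c,q)[:2]:
            M=m["pixels"]&(f["range_z"]>0); X=P[M]; print(q,m["confidence"],M.sum(),X.mean(0) if len(X) else 0,np.percentile(X,[3,97],axis=0) if len(X) else 0)
im=np.vstack([i for i in ims])
cv2.imwrite("pics/a.png",cv2.cvtColor(cv2.resize(im,None,fx=.71,fy=.71),cv2.COLOR_RGB2BGR))
print(arm.pinch_z,arm.state())
E
```

```text
top [0.3   0.042 1.72 ] [[-0.02766244428063194, 0.9863398082949785, -0.16238402553529135], [-0.9995877427738918, -0.028543871334358376, -0.0030970801480271863], [-0.007689842171113827, 0.1622314087403324, 0.9867227758319509]] 0.9959651360544217
tag_long_edge 0.82 (385, 215) [ 0.518 -0.241  0.163]
tag_short_edge 0.71 (244, 221) [0.509 0.172 0.17 ]
pump_long 0.74 (374, 202) [ 0.558 -0.212  0.157]
pump_long 0.34 (239, 207) [0.555 0.183 0.16 ]
pump_short 0.64 (242, 206) [0.557 0.177 0.164]
pump_short 0.5 (429, 176) [ 0.64  -0.389  0.119]
tag_short 0.87 745 [0.546 0.186 0.167] [[0.506 0.148 0.155]
 [0.588 0.225 0.177]]
side [ 0.131 -0.496  0.905] [[0.7641419212448924, 0.4776922844146001, -0.43347111277099576], [-0.6450477438980216, 0.5666472181065776, -0.5126639623614565], [0.0007295808637625366, 0.6713575884897982, 0.7411332242511636]] 0.996109693877551
tag_long_edge 0.92 (334, 286) [ 0.537 -0.228  0.117]
tag_long_hinge 0.85 (360, 269) [ 0.596 -0.245  0.155]
tag_long_hinge 0.69 (194, 165) [0.564 0.46  0.02 ]
tag_short_edge 0.63 (221, 183) [0.522 0.219 0.132]
pump_long 0.86 (349, 298) [ 0.541 -0.269  0.116]
pump_short 0.74 (243, 207) [0.528 0.117 0.113]
tag_long 0.6 7638 [ 0.563 -0.228  0.104] [[ 0.487 -0.31   0.009]
 [ 0.677 -0.079  0.16 ]]
tag_short 0.57 518 [0.549 0.183 0.167] [[0.509 0.143 0.142]
 [0.59  0.225 0.175]]
0.0187 {'time': 0.8, 'q': array([0.931, 0.104, 0.097, 1.564, 0.   , 1.353]), 'joint_vel': array([ 0.   ,  0.001, -0.001, -0.001, -0.   ,  0.001]), 'tau': array([ -0.002, -55.673,  50.374,   0.001,  -0.001,  -0.   ]), 'tcp_pos': array([0.246, 0.547, 0.211]), 'tcp_rot': array([[-0.912,  0.409,  0.   ],
       [ 0.409,  0.912,  0.   ],
       [-0.   ,  0.   , -1.   ]]), 'wrist_force': array([-0.07 ,  0.286,  0.446]), 'wrist_torque': array([-0.025,  0.019,  0.006]), 'width': 0.9996953068678522}
```

View pics/a.png

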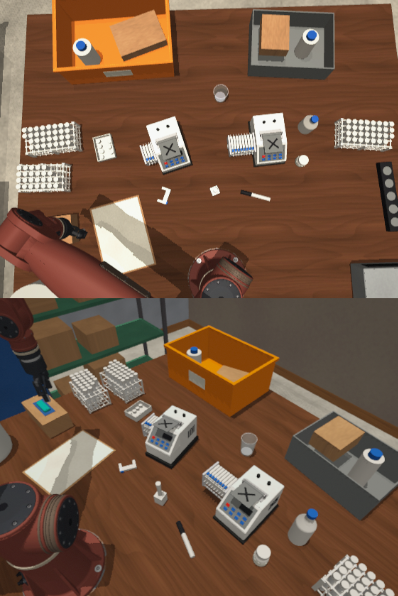

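The picture shows both pumps in view. The eight-cassette pump is on the right: around (268,140) in the top view and (250,495) in the side view. Both tags lie forward with the cross up. Next I'll fit its pose from the depth data.

```bash
python3 - <<'E'
from h import *
np.set_printoptions(precision=4,suppress=True)
rows=[]
for c,(u0,v0,u1,v1) in(("top",(310,150,420,240)),("side",(270,220,420,350))):
    f=arm.grab_frame(c); P=cloud(f); im=f["img"]
    X=P.reshape(-1,3); b=(abs(X[:,0]-.58)<.16)&(abs(X[:,1]+.23)<.13)
    h,e=np.histogram(X[b,2],bins=np.arange(0,.22,.004)); print(c,[(round(a,3),n) for a,n in zip(e,h) if n>15])
    np.save(f"{c}.npy",P); np.save(f"{c}_i.npy",im)
    rows.append(cv2.resize(im[v0:v1,u0:u1],(560,420) if c=="side" else (513,420),interpolation=cv2.INTER_CUBIC)[:, :400 if 0 else None])
w=min(r.shape[1] for r in rows)
im=np.hstack([cv2.resize(r,(400,400*r.shape[0]//r.shape[1]))[:300] for r in rows])
cv2.imwrite("pics/b.png",im[...,::-1])
E
```

```text
top [(np.float64(0.0), np.int64(1274)), (np.float64(0.004), np.int64(503)), (np.float64(0.008), np.int64(151)), (np.float64(0.012), np.int64(40)), (np.float64(0.044), np.int64(22)), (np.float64(0.048), np.int64(21)), (np.float64(0.064), np.int64(25)), (np.float64(0.068), np.int64(51)), (np.float64(0.072), np.int64(64)), (np.float64(0.076), np.int64(60)), (np.float64(0.08), np.int64(64)), (np.float64(0.084), np.int64(92)), (np.float64(0.088), np.int64(84)), (np.float64(0.092), np.int64(99)), (np.float64(0.096), np.int64(87)), (np.float64(0.1), np.int64(115)), (np.float64(0.104), np.int64(171)), (np.float64(0.108), np.int64(237)), (np.float64(0.112), np.int64(202)), (np.float64(0.116), np.int64(104)), (np.float64(0.12), np.int64(48)), (np.float64(0.124), np.int64(70)), (np.float64(0.128), np.int64(245)), (np.float64(0.132), np.int64(535)), (np.float64(0.136), np.int64(441)), (np.float64(0.14), np.int64(162)), (np.float64(0.144), np.int64(59)), (np.float64(0.148), np.int64(110)), (np.float64(0.152), np.int64(187)), (np.float64(0.156), np.int64(215)), (np.float64(0.16), np.int64(161)), (
[... 787 characters left out ...]
64(0.084), np.int64(195)), (np.float64(0.088), np.int64(194)), (np.float64(0.092), np.int64(156)), (np.float64(0.096), np.int64(172)), (np.float64(0.1), np.int64(209)), (np.float64(0.104), np.int64(226)), (np.float64(0.108), np.int64(511)), (np.float64(0.112), np.int64(344)), (np.float64(0.116), np.int64(211)), (np.float64(0.12), np.int64(90)), (np.float64(0.124), np.int64(70)), (np.float64(0.128), np.int64(93)), (np.float64(0.132), np.int64(1150)), (np.float64(0.136), np.int64(514)), (np.float64(0.14), np.int64(29)), (np.float64(0.144), np.int64(33)), (np.float64(0.148), np.int64(74)), (np.float64(0.152), np.int64(380)), (np.float64(0.156), np.int64(334)), (np.float64(0.16), np.int64(245))]
```

View pics/b.png

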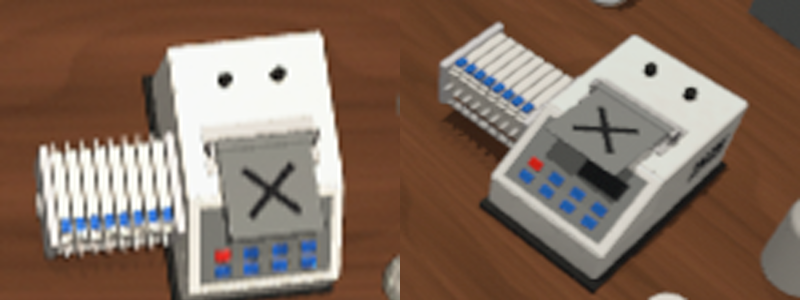

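The long pump's tag lies forward and slightly raised, and its bracket ears sit at the hinge. Under the free edge is open air above the keypad. Now the fit.

```bash
python3 - <<'E'
from h import *
np.set_printoptions(precision=4,suppress=True)
for c in("top","side"):
    P=np.load(c+".npy"); I=np.load(c+"_i.npy").astype(int); X=P.reshape(-1,3); C=I.reshape(-1,3)
    b=(abs(X[:,0]-.58)<.16)&(abs(X[:,1]+.23)<.12)
    t=X[b&(X[:,2]>.128)&(X[:,2]<.141)]
    r=cv2.minAreaRect(t[:,:2].astype(np.float32)*1000); print(c,"top",r,np.median(t[:,2]))
    g=b&(X[:,2]>.146)&(X[:,2]<.175)&(C.max(1)-C.min(1)<25)&(C.mean(1)<170)
    T=X[g]; r=cv2.minAreaRect(T[:,:2].astype(np.float32)*1000); print("tag",r,cv2.boxPoints(r),len(T))
    A=np.c_[T[:,:2],np.ones(len(T))]; k=np.linalg.lstsq(A,T[:,2],rcond=None)[0]
    e=A@k-T[:,2]; A=A[abs(e)<.004];k=np.linalg.lstsq(A,T[abs(e)<.004,2],rcond=None)[0]
    print("plane",k,"centroid",T.mean(0),T[:,2].min(),T[:,2].max())
    print([ (round(x,3),np.round(T[abs(T[:,0]-x)<.005][:,[1,2]].mean(0),3).tolist()) for x in np.arange(.5,.62,.01) if (abs(T[:,0]-x)<.005).any()])
E
```

```text
top top ((612.1644287109375, -236.06747436523438), (146.55592346191406, 130.9103240966797), 4.995823383331299) 0.13505937197955475
tag ((584.6177368164062, -238.9075164794922), (137.88966369628906, 91.55650329589844), 6.148171424865723) [[ 511.1666 -200.7766]
 [ 520.9723 -291.8065]
 [ 658.0688 -277.0385]
 [ 648.2632 -186.0086]] 737
plane [-0.1259 -0.0072  0.2258] centroid [ 0.5603 -0.2404  0.157 ] 0.14602753010601632 0.17154762380081778
[(np.float64(0.51), [-0.209, 0.162]), (np.float64(0.52), [-0.239, 0.162]), (np.float64(0.53), [-0.243, 0.161]), (np.float64(0.54), [-0.243, 0.16]), (np.float64(0.55), [-0.242, 0.159]), (np.float64(0.56), [-0.24, 0.157]), (np.float64(0.57), [-0.239, 0.155]), (np.float64(0.58), [-0.24, 0.154]), (np.float64(0.59), [-0.235, 0.153]), (np.float64(0.6), [-0.249, 0.153])]
side top ((618.1514892578125, -238.4960479736328), (140.16195678710938, 130.45843505859375), 4.312318325042725) 0.1350869471512503
tag ((588.8992309570312, -240.1095733642578), (141.46282958984375, 92.04000091552734), 2.563863515853882) [[ 516.1801 -197.2997]
 [ 520.2972 -289.2475]
 [ 661.6184 -282.9195]
 [ 657.5012 -190.9716]] 1053
plane [-0.1174 -0.0084  0.2208] centroid [ 0.5636 -0.2437  0.1567] 0.1461201513329844 0.1655509497987635
[(np.float64(0.52), [-0.24, 0.162]), (np.float64(0.53), [-0.247, 0.161]), (np.float64(0.54), [-0.246, 0.16]), (np.float64(0.55), [-0.245, 0.158]), (np.float64(0.56), [-0.244, 0.157]), (np.float64(0.57), [-0.244, 0.155]), (np.float64(0.58), [-0.242, 0.154]), (np.float64(0.59), [-0.237, 0.153]), (np.float64(0.6), [-0.25, 0.154]), (np.float64(0.61), [-0.284, 0.151])]
```

```bash
cat >> h.py <<'E'
from scipy.spatial.transform import Rotation as R
def tool(p,yaw):
    p,yaw=np.radians([p,yaw]); c,s=np.cos(yaw),np.sin(yaw)
    z=np.array([np.cos(p)*c,np.cos(p)*s,-np.sin(p)]); y=np.array([-s,c,0]); return np.c_[np.cross(y,z),y,z]
def delta(pos,rot,p0=None,r0=None):
    s=arm.state(); p0=s["tcp_pos"] if p0 is None else p0; r0=s["tcp_rot"] if r0 is None else r0
    return R.from_matrix(r0.T@rot).as_rotvec().round(3).tolist(),(r0.T@(np.array(pos)-p0)).round(4).tolist()
E
python3 - <<'E'
from h import *
print(delta((.42,.20,.38),tool(75,5))); 
for c in("top",):
    P=np.load(c+".npy").reshape(-1,3)
    b=(P[:,2]>.02)&(P[:,0]>.3)&(P[:,0]<.48)&(abs(P[:,1])<.35)
    n,l,s,ce=cv2.connectedComponentsWithStats(b.reshape(420,560).astype(np.uint8))
    for i in range(1,n):
        if s[i,4]>8: print(P[(l==i).ravel()].mean(0).round(3),P[(l==i).ravel()].max(0).round(3))
E
```

```text
([-0.067, -0.256, -0.506], [-0.3013, -0.2456, -0.1691])
[0.471 0.198 0.07 ] [0.48  0.233 0.106]
[0.372 0.003 0.061] [0.393 0.024 0.123]
```

Request:
move_arm([
  [[0,0,0],[0,0,-0.04],1],
  [[0,0,0],[0,0,-0.08],1],
  [[-0.067,-0.256,-0.506],[-0.3,-0.246,-0.17],1],
  [[-0.067,-0.256,-0.506],[-0.3,-0.246,-0.17],1],
  [[-0.067,-0.256,-0.506],[-0.3,-0.246,-0.17],1],
  [[-0.067,-0.256,-0.506],[-0.3,-0.246,-0.17],1],
  [[-0.067,-0.256,-0.506],[-0.3,-0.246,-0.17],1],
  [[-0.067,-0.256,-0.506],[-0.3,-0.246,-0.17],1],
  [[-0.067,-0.256,-0.506],[-0.3,-0.246,-0.17],1],
  [[-0.067,-0.256,-0.506],[-0.3,-0.246,-0.17],1],
])

```text
time: 1.73
tcp_pos: [0.3904, 0.2552, 0.3672]
tcp_rot: [[-0.962, -0.088, 0.259], [-0.085, 0.996, 0.024], [-0.261, 0.001, -0.965]]
wrist_force: [1.3, 0.2, 0.3]
width: -0.002
```

```bash
python3 - <<'E'
from h import *
s=arm.state();print(s["time"],s["tcp_pos"],s["q"].round(2),s["width"],s["tcp_rot"].round(2).tolist())
print(delta((.41,-.25,.33),tool(30,5)))
E
```

```text
1.7333 [0.39039042 0.25523986 0.36715554] [ 0.34 -0.52 -0.18  1.65 -0.07  0.25] -0.002317182161154821 [[-0.96, -0.09, 0.26], [-0.08, 1.0, 0.02], [-0.26, 0.0, -0.97]]
([0.001, -0.784, 0.0], [0.0337, -0.505, 0.029])
```

Request:
move_arm([
  [[0,-0.784,0],[0.034,-0.505,0.03],1],
  [[0,-0.784,0],[0.034,-0.505,0.03],1],
  [[0,-0.784,0],[0.034,-0.505,0.03],1],
  [[0,-0.784,0],[0.034,-0.505,0.03],1],
  [[0,-0.784,0],[0.034,-0.505,0.03],1],
  [[0,-0.784,0],[0.034,-0.505,0.03],1],
  [[0,-0.784,0],[0.034,-0.505,0.03],1],
  [[0,-0.784,0],[0.034,-0.505,0.03],1],
  [[0,-0.784,0],[0.034,-0.505,0.03],1],
  [[0,-0.784,0],[0.034,-0.505,0.03],1],
])

```text
time: 2.57
tcp_pos: [0.6448, -0.0283, 0.4625]
tcp_rot: [[-0.568, -0.108, 0.816], [-0.052, 0.994, 0.095], [-0.822, 0.011, -0.57]]
wrist_force: [1.8, 0.7, 0.5]
width: 0.001
```

```bash
python3 - <<'E'
from h import *
s=arm.state();print(s["time"],s["tcp_pos"],s["q"].round(2),s["width"],s["tcp_rot"].round(2).tolist())
print(delta((.43,-.25,.20),tool(25,5)))
E
```

```text
2.5667 [ 0.64483332 -0.02826742  0.4625406 ] [-0.5  -0.84 -0.52  1.02  0.49 -0.37] 0.001330842943357763 [[-0.57, -0.11, 0.82], [-0.05, 0.99, 0.1], [-0.82, 0.01, -0.57]]
([0.024, -0.17, 0.001], [0.3493, -0.2001, -0.0468])
```

The close, high pose is out of reach because joint 2 is at its limit. I'll fit a simple kinematic model from the three poses and use it to choose reachable ones.

```bash
cat > kin.py <<'E'
from h import *
from scipy.optimize import least_squares
S=[([0.931,.104,.097,1.564,0,1.353],[.246,.547,.211]),]
def rot(q):
    # pitch P then q5 about the axis normal to tool in arm plane
    P=q[1]-q[2]+q[3]; return R.from_euler("z",q[0])*R.from_euler("y",P)*R.from_euler("z",q[4])
def fk(q,k):
    r0,z0,L1,L2,d,T,e=k; f=q[1]-q[2]
    p=np.array([r0+L1*np.sin(q[1])+L2*np.cos(f),d,z0+L1*np.cos(q[1])-L2*np.sin(f)])
    t=rot(q).apply([T,0,0]); 
    P=q[1]-q[2]+q[3]; p=p+e*np.array([np.cos(P),0,-np.sin(P)])
    return R.from_euler("z",q[0]).apply(p)+t, t/T
E
python3 - <<'E'
from kin import *
import json
s=arm.state()
print(s["q"].tolist(),s["tcp_pos"].tolist(),s["tcp_rot"][:,2], rot(s["q"]).apply([1,0,0]))
D=S+[([.34,-.52,-.18,1.65,-.07,.25],[.3904,.2552,.3672]),(s["q"],s["tcp_pos"])]
k0=[0,.2,.45,.4,.129,.25,.05]
f=lambda k:np.r_[np.concatenate([fk(q,k)[0]-p for q,p in D]),.01*(k-k0)]
o=least_squares(f,k0);print(o.x,o.fun[:9])
E
```

```text
[-0.49725729586126394, -0.8413882828108047, -0.5222764051396375, 1.0228827735568766, 0.4928404575641127, -0.3679806888277954] [0.644833321371454, -0.028267418618001264, 0.46254059709531975] [ 0.81602255  0.09543101 -0.57008782] [ 0.81602255  0.09543101 -0.57008782]
[-0.00527732  0.32856282  0.37917685  0.55160143  0.13101822  0.32075927
  0.16998051] [-1.49864199e-03  9.79709455e-04  8.99829155e-05  1.51980897e-04
 -1.87062820e-03  9.85307892e-04  5.31255976e-04 -2.57763691e-04
 -1.08814618e-03]
```

```bash
cat >> kin.py <<'E'
k=np.array([-.0053,.3286,.3792,.5516,.131,.3208,.17])
lo=np.array([-2.9,-.80,-1.05,-1.8,-1.45]);hi=np.array([2.9,1.8,1.1,2.05,1.5])
def ik(pos,p,yaw,q0=(-.6,-.4,-.4,1.2,.4)):
    z=tool(p,yaw)[:,2]
    g=lambda q:np.r_[(fk(q,k)[0]-pos)*5,fk(q,k)[1]-z]
    o=least_squares(g,np.clip(q0,lo,hi),bounds=(lo,hi)); return o.x,np.linalg.norm(fk(o.x,k)[0]-pos),np.arccos(np.clip(fk(o.x,k)[1]@z,-1,1))
E
python3 - <<'E'
from kin import *
for pos in((.52,-.245,.13),(.50,-.245,.11),(.50,-.245,.22),(.57,-.24,.22),(.66,-.235,.16)):
  for yaw in(5,-15,-35):
    print(pos,yaw,[(p,round(e*1000),round(np.degrees(a),1)) for p in(0,15,25,35,45,60) for q,e,a in[ik(np.array(pos),p,yaw)]])
E
```

```text
(0.52, -0.245, 0.13) 5 [(0, 9, np.float64(6.6)), (15, 4, np.float64(3.7)), (25, 2, np.float64(1.4)), (35, 0, np.float64(0.0)), (45, 0, np.float64(0.0)), (60, 0, np.float64(0.0))]
(0.52, -0.245, 0.13) -15 [(0, 39, np.float64(21.3)), (15, 23, np.float64(20.6)), (25, 19, np.float64(15.7)), (35, 18, np.float64(10.5)), (45, 9, np.float64(4.9)), (60, 0, np.float64(0.0))]
(0.52, -0.245, 0.13) -35 [(0, 42, np.float64(13.0)), (15, 41, np.float64(27.7)), (25, 36, np.float64(19.9)), (35, 30, np.float64(13.1)), (45, 14, np.float64(6.8)), (60, 0, np.float64(0.0))]
(0.5, -0.245, 0.11) 5 [(0, 5, np.float64(5.1)), (15, 3, np.float64(2.7)), (25, 2, np.float64(1.5)), (35, 0, np.float64(0.0)), (45, 0, np.float64(0.0)), (60, 0, np.float64(0.0))]
(0.5, -0.245, 0.11) -15 [(0, 38, np.float64(18.3)), (15, 24, np.float64(19.7)), (25, 20, np.float64(16.7)), (35, 18, np.float64(11.4)), (45, 11, np.float64(6.2)), (60, 0, np.float64(0.0))]
(0.5, -0.245, 0.11) -35 [(0, 46, np.float64(14.8)), (15, 44, np.float64(30.6)), (25, 39, np.float64(22.7)), (35, 34, np.float64(15.1)), (45, 18, np.float64(8.8)), (60, 0, np.f
[... 968 characters left out ...]
, np.float64(14.2)), (15, 37, np.float64(18.6)), (25, 34, np.float64(13.4)), (35, 19, np.float64(8.6)), (45, 4, np.float64(2.0)), (60, 0, np.float64(0.0))]
(0.66, -0.235, 0.16) 5 [(0, 0, np.float64(0.0)), (15, 4, np.float64(2.3)), (25, 0, np.float64(0.0)), (35, 0, np.float64(0.0)), (45, 0, np.float64(0.0)), (60, 0, np.float64(0.0))]
(0.66, -0.235, 0.16) -15 [(0, 7, np.float64(4.2)), (15, 24, np.float64(12.5)), (25, 10, np.float64(5.3)), (35, 0, np.float64(0.0)), (45, 0, np.float64(0.0)), (60, 0, np.float64(0.0))]
(0.66, -0.235, 0.16) -35 [(0, 5, np.float64(2.4)), (15, 23, np.float64(9.1)), (25, 8, np.float64(3.8)), (35, 0, np.float64(0.0)), (45, 0, np.float64(0.0)), (60, 0, np.float64(0.0))]
```

```bash
python3 - <<'E'
from kin import *
for pos,p in(((.48,-.249,.28),45),((.48,-.249,.14),35),((.485,-.249,.118),35),((.528,-.245,.128),35)):
    q,e,a=ik(np.array(pos),p,5);print(pos,p,q.round(2),round(e*1e3,1),a)
print(delta((.48,-.249,.28),tool(45,5)))
print(delta((.485,-.249,.118),tool(35,5),np.array((.48,-.249,.28)),tool(45,5)))
E
```

```text
(0.48, -0.249, 0.28) 45 [-1.18 -0.71 -0.61  1.37  0.74] 0.0 0.0
(0.48, -0.249, 0.14) 35 [-1.28 -0.75 -0.96  1.07  0.93] 0.0 1.4901161193847656e-08
(0.485, -0.249, 0.118) 35 [-1.26 -0.72 -0.99  1.    0.93] 0.0 0.0
(0.528, -0.245, 0.128) 35 [-1.14 -0.7  -0.98  0.84  0.88] 0.0 0.0
([0.024, 0.179, 0.005], [0.2551, -0.2037, -0.0515])
([0.0, -0.175, 0.0], [0.111, -0.0004, 0.1181])
```

Request:
move_arm([
  [[0.024,0.179,0.005],[0.255,-0.204,-0.05],1],
  [[0.024,0.179,0.005],[0.255,-0.204,-0.05],1],
  [[0.024,0.179,0.005],[0.255,-0.204,-0.05],1],
  [[0.024,0.179,0.005],[0.255,-0.204,-0.05],1],
  [[0.024,0.179,0.005],[0.255,-0.204,-0.05],1],
  [[0.024,0.179,0.005],[0.255,-0.204,-0.05],1],
  [[0.024,0.179,0.005],[0.255,-0.204,-0.05],1],
  [[0.024,0.179,0.005],[0.255,-0.204,-0.05],1],
  [[0.024,0.179,0.005],[0.255,-0.204,-0.05],1],
  [[0.024,0.179,0.005],[0.255,-0.204,-0.05],1],
])

```text
time: 3.4
tcp_pos: [0.4778, -0.2484, 0.2761]
tcp_rot: [[-0.71, -0.081, 0.699], [-0.054, 0.997, 0.06], [-0.702, 0.005, -0.712]]
wrist_force: [0.3, 0.3, 0.2]
width: -0.004
```

```bash
python3 - <<'E'
from kin import *
s=arm.state();print(s["time"],s["tcp_pos"],s["q"].round(2),fk(s["q"],k)[0],s["wrist_force"])
print(delta((.48,-.249,.28),tool(45,5)));print(delta((.485,-.249,.118),tool(35,5)))
E
```

```text
3.4 [ 0.47782469 -0.24843397  0.27607668] [-1.18 -0.78 -0.68  1.39  0.73 -1.14] [ 0.46939747 -0.22952899  0.26513107] [0.25134684 0.26548299 0.18867428]
([-0.001, -0.007, -0.008], [-0.0043, -0.0007, -0.0013])
([-0.002, -0.182, -0.008], [0.1059, -0.0019, 0.1176])
```

Request:
move_arm([
  [[0,-0.1,-0.008],[0.05,-0.002,0.05],1],
  [[0,-0.182,-0.008],[0.106,-0.002,0.118],1],
  [[0,-0.182,-0.008],[0.106,-0.002,0.118],1],
  [[0,-0.182,-0.008],[0.106,-0.002,0.118],1],
  [[0,-0.182,-0.008],[0.106,-0.002,0.118],1],
  [[0,-0.182,-0.008],[0.106,-0.002,0.118],1],
  [[0,-0.182,-0.008],[0.106,-0.002,0.118],1],
])

```text
time: 3.98
tcp_pos: [0.4888, -0.2543, 0.1218]
tcp_rot: [[-0.569, -0.099, 0.816], [-0.059, 0.995, 0.079], [-0.82, -0.003, -0.572]]
wrist_force: [-0.2, -0.2, 1.3]
width: 0.0
```

```bash
python3 - <<'E'
from kin import *
s=arm.state();print(s["time"],s["tcp_pos"],s["q"].round(2),s["tcp_rot"].round(3).tolist(),s["wrist_force"])
print(delta((.528,-.245,.128),tool(35,5)))
f=arm.grab_frame("side")["img"]; w=arm.grab_frame("wrist")["img"]
a=cv2.resize(f[210:360,240:440],(480,360),interpolation=cv2.INTER_CUBIC); b=cv2.resize(w,(320,240))
c=np.zeros((360,800,3),np.uint8); c[:,:480]=a; c[:240,480:]=b; cv2.imwrite("pics/c.png",c[...,::-1])
E
```

```text
3.9833 [ 0.48882048 -0.25433656  0.12184753] [-1.26 -0.84 -1.07  1.05  0.93 -1.22] [[-0.569, -0.099, 0.816], [-0.059, 0.995, 0.079], [-0.82, -0.003, -0.572]] [-0.16644592 -0.16473824  1.26713204]
([0.008, 0.002, 0.01], [-0.0279, 0.0054, 0.0292])
```

View pics/c.png

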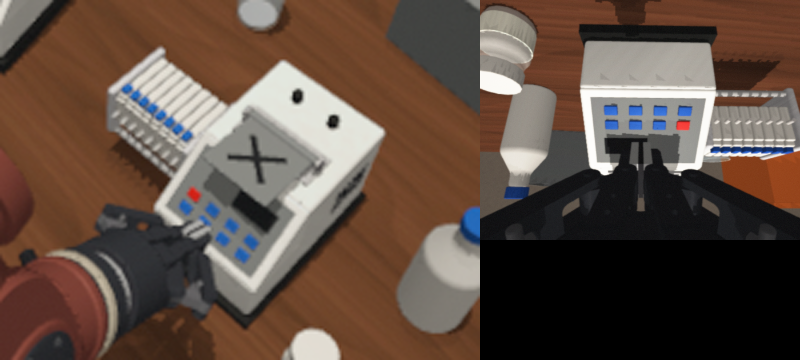

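The closed fingertips are in front of the keypad at about (200,235) in the side crop, below and in front of the tag's free edge. Now they slide in under the tag.

Request:
move_arm([
  [[0,0,0],[-0.01,0.003,0.016],1],
  [[0,0,0],[-0.018,0.005,0.024],1],
  [[0,0,0],[-0.026,0.005,0.032],1],
  [[0,0,0],[-0.026,0.005,0.032],1],
])

```text
time: 4.42
tcp_pos: [0.5301, -0.2453, 0.1249]
tcp_rot: [[-0.569, -0.099, 0.817], [-0.06, 0.995, 0.079], [-0.82, -0.004, -0.572]]
wrist_force: [-0.5, 0.5, 1.1]
width: -0.0
```

```bash
cat > path.py <<'E'
from kin import *
# pump frame: x axis yaw 4.7deg ; hinge
H=np.array([.597,-.239,.149]); xa=np.array([np.cos(.082),np.sin(.082),0]); za=np.array([0,0,1.])
def tcp(th,rho,p,hz=.011,over=0):
    th=np.radians(th);pr=np.radians(p)
    n=np.array([-np.sin(th),-np.cos(th)])   # side the finger is on
    C=rho*np.array([-np.cos(th),np.sin(th)])+(.002-over)*n
    c=hz*np.array([np.sin(pr),np.cos(pr)]); c=c if c@-n>0 else -c
    t=C-c; return H+t[0]*xa+t[1]*za, tool(p,5)
E
python3 - <<'E'
from path import *
s=arm.state();p0,r0=s["tcp_pos"],s["tcp_rot"];print(s["time"],p0.round(4),s["q"].round(2),s["wrist_force"])
for th,rho,p in((30,.066,35),(45,.064,36),(60,.062,38),(75,.060,42),(90,.058,46),(105,.056,50),(120,.055,54),(135,.055,57),(150,.055,60),(165,.055,60),(180,.055,60)):
    P,T=tcp(th,rho,p); q,e,a=ik(P,p,5); print(th,P.round(3),round(e*1e3),q.round(2),delta(P,T,p0,r0))
E
```

```text
4.4167 [ 0.5301 -0.2453  0.1249] [-1.14 -0.82 -1.07  0.89  0.89 -1.03] [-0.45469389  0.50676227  1.0604686 ]
30 [ 0.533 -0.244  0.171] 0 [-1.13 -0.74 -0.92  0.93  0.88] ([0.007, 0.002, 0.01], [-0.0396, 0.0006, -0.0242])
45 [ 0.544 -0.243  0.184] 0 [-1.09 -0.72 -0.89  0.92  0.84] ([0.007, 0.02, 0.01], [-0.0565, 0.0003, -0.0222])
60 [ 0.558 -0.242  0.193] 0 [-1.04 -0.68 -0.83  0.92  0.79] ([0.007, 0.055, 0.011], [-0.0718, 0.0, -0.0162])
75 [ 0.572 -0.241  0.198] 0 [-0.98 -0.61 -0.75  0.94  0.71] ([0.007, 0.124, 0.011], [-0.0845, -0.0002, -0.0072])
90 [ 0.587 -0.24   0.199] 0 [-0.91 -0.53 -0.67  0.95  0.63] ([0.006, 0.194, 0.011], [-0.0939, -0.0005, 0.0044])
105 [ 0.601 -0.239  0.197] 0 [-0.86 -0.44 -0.58  0.97  0.55] ([0.006, 0.264, 0.011], [-0.0996, -0.0007, 0.0176])
120 [ 0.614 -0.238  0.191] 0 [-0.81 -0.36 -0.5   1.    0.48] ([0.005, 0.334, 0.012], [-0.1025, -0.0009, 0.0311])
135 [ 0.625 -0.237  0.183] 0 [-0.77 -0.29 -0.44  1.01  0.42] ([0.005, 0.386, 0.012], [-0.1025, -0.0011, 0.0449])
150 [ 0.653 -0.234  0.184] 0 [-0.71 -0.18 -0.33  1.04  0.36] ([0.005, 0.439, 0.012], [-0.1188, -0.0016, 0.0676])
165 [ 0.659 -0.234  0.171] 0 [-0.7  -0.16 -0.34  1.01  0.36] ([0.005, 0.439, 0.012], [-0.1115, -0.0016, 0.0799])
180 [ 0.661 -0.234  0.156] 0 [-0.7  -0.15 -0.35  0.98  0.36] ([0.005, 0.439, 0.012], [-0.1013, -0.0016, 0.09])
```

Request:
move_arm([
  [[0,0,0],[-0.01,0,-0.007],1],
  [[0,0,0],[-0.02,0,-0.013],1],
  [[0,0,0],[-0.03,0,-0.019],1],
  [[0.007,0.002,0.01],[-0.04,0,-0.024],1],
  [[0.007,0.01,0.01],[-0.048,0,-0.023],1],
  [[0.007,0.02,0.01],[-0.0565,0,-0.022],1],
  [[0.007,0.04,0.01],[-0.064,0,-0.019],1],
  [[0.007,0.055,0.01],[-0.072,0,-0.016],1],
  [[0.007,0.055,0.01],[-0.072,0,-0.016],1],
])

```text
time: 5.17
tcp_pos: [0.5578, -0.2419, 0.1915]
tcp_rot: [[-0.615, -0.087, 0.784], [-0.052, 0.996, 0.07], [-0.787, 0.002, -0.617]]
wrist_force: [-0.4, -1.0, 0.1]
width: 0.001
```

```bash
python3 - <<'E'
from path import *
s=arm.state();p0,r0=s["tcp_pos"],s["tcp_rot"];print(s["time"],p0.round(4),s["q"].round(2),s["wrist_force"])
for th,rho,p in((75,.060,42),(90,.058,46),(105,.056,50),(120,.055,54),(135,.055,57)):
    P,T=tcp(th,rho,p); print(th,P.round(3),delta(P,T,p0,r0))
f=arm.grab_frame("side")["img"]
cv2.imwrite("pics/d.png",cv2.resize(f[210:360,240:440],(560,420),interpolation=cv2.INTER_CUBIC)[...,::-1])
E
```

```text
5.1667 [ 0.5578 -0.2419  0.1915] [-1.04 -0.78 -0.9   0.95  0.79 -0.92] [-0.37268903 -1.00283044  0.14745671]
75 [ 0.572 -0.241  0.198] ([0.001, 0.068, -0.001], [-0.0143, -0.0004, 0.0072])
90 [ 0.587 -0.24   0.199] ([0.001, 0.138, -0.001], [-0.0244, -0.0005, 0.0183])
105 [ 0.601 -0.239  0.197] ([0.001, 0.207, -0.001], [-0.0308, -0.0005, 0.0311])
120 [ 0.614 -0.238  0.191] ([0.001, 0.277, -0.001], [-0.0344, -0.0006, 0.0444])
135 [ 0.625 -0.237  0.183] ([0.001, 0.33, -0.001], [-0.0353, -0.0007, 0.0582])
```

View pics/d.png

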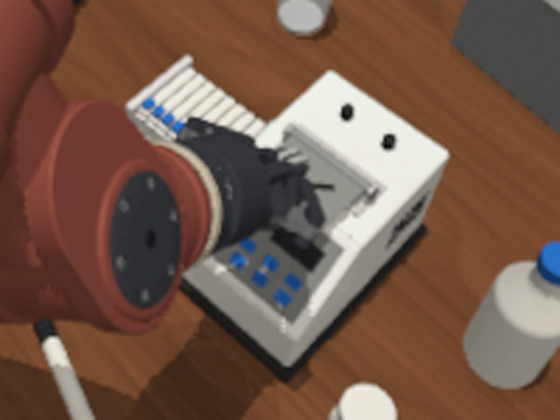

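The arm partly covers the tag in this view, with the cross corner near (325,187), so I'm checking its angle from depth.

```bash
python3 - <<'E'
from path import *
f=arm.grab_frame("side"); P=cloud(f); I=f["img"]
for u,v in((335,185),(350,190),(345,200),(335,175),(300,140),(330,195),(290,155),(300,160),(325,215)):
    U,V=int(240+u*200/560),int(210+v*150/420); print((u,v),P[V,U].round(3),I[V,U])
f=arm.grab_frame("top");P=cloud(f);X=P.reshape(-1,3)
b=(abs(X[:,0]-.58)<.12)&(abs(X[:,1]+.24)<.06)&(X[:,2]>.15)
print(np.histogram(X[b,2],np.arange(.15,.5,.02)))
w=arm.grab_frame("wrist")["img"]; t=f["img"][140:250,300:430]
c=np.zeros((420,790,3),np.uint8); c[:,:390]=cv2.resize(t,(390,420),interpolation=cv2.INTER_CUBIC); c[:300,390:]=cv2.resize(w,(400,300)); cv2.imwrite("pics/e.png",c[...,::-1])
E
```

```text
(335, 185) [ 0.578 -0.26   0.157] [114 115 109]
(350, 190) [ 0.588 -0.27   0.154] [148 148 141]
(345, 200) [ 0.578 -0.273  0.152] [148 148 142]
(335, 175) [ 0.589 -0.252  0.152] [147 147 141]
(300, 140) [ 0.594 -0.21   0.151] [137 136 132]
(330, 195) [ 0.57  -0.262  0.155] [148 147 141]
(290, 155) [ 0.532 -0.242  0.225] [128 125 123]
(300, 160) [ 0.537 -0.249  0.222] [155 153 149]
(325, 215) [ 0.552 -0.274  0.159] [148 148 141]
(array([568,   0,   2,  91, 172, 294, 117,   0,   0,   0,   0,   0,   0,
         0,   0,   0,   0]), array([0.15, 0.17, 0.19, 0.21, 0.23, 0.25, 0.27, 0.29, 0.31, 0.33, 0.35,
       0.37, 0.39, 0.41, 0.43, 0.45, 0.47, 0.49]))
```

View pics/e.png

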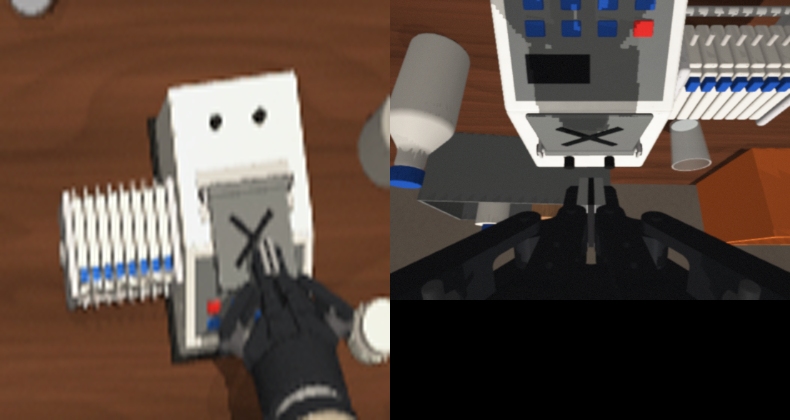

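The tag still lies forward: the fingertips came up in front of it or slipped past. I'm measuring where the fingertips and the tag edge really are.

```bash
python3 - <<'E'
from path import *
np.set_printoptions(precision=3,suppress=True)
s=arm.state();p0,r0=s["tcp_pos"],s["tcp_rot"]; print(p0)
for c in("top","side"):
    f=arm.grab_frame(c);P=cloud(f);X=P.reshape(-1,3);I=f["img"].reshape(-1,3).astype(int)
    L=(X-p0)@r0   # tool coordinates
    b=(abs(L[:,0])<.03)&(abs(L[:,1])<.05)&(L[:,2]>-.06)&(L[:,2]<.03)&(X[:,2]>.168)
    print(c,b.sum()); o=np.argsort(-L[b][:,2])[:8]; print(np.c_[L[b],X[b]][o])
    g=(X[:,2]>.148)&(X[:,2]<.168)&(abs(X[:,1]+.24)<.045)&(X[:,0]>.48)&(X[:,0]<.6)&(I.max(1)-I.min(1)<25)
    T=X[g]; o=np.argsort(T[:,0])[:12]; print("edge",T[o])
E
```

```text
[ 0.556 -0.242  0.188]
top 91
[[ 0.023  0.01   0.004  0.544 -0.233  0.168]
 [ 0.026  0.037 -0.001  0.536 -0.206  0.169]
 [ 0.027  0.02  -0.002  0.536 -0.224  0.169]
 [-0.009  0.    -0.024  0.543 -0.243  0.21 ]
 [-0.006 -0.002 -0.025  0.54  -0.246  0.209]
 [-0.011 -0.005 -0.027  0.542 -0.248  0.214]
 [-0.009  0.001 -0.028  0.54  -0.242  0.213]
 [-0.013 -0.001 -0.028  0.542 -0.244  0.216]]
edge [[ 0.514 -0.209  0.162]
 [ 0.515 -0.223  0.167]
 [ 0.516 -0.221  0.162]
 [ 0.516 -0.212  0.164]
 [ 0.516 -0.209  0.164]
 [ 0.516 -0.227  0.161]
 [ 0.516 -0.215  0.163]
 [ 0.517 -0.218  0.159]
 [ 0.517 -0.206  0.16 ]
 [ 0.518 -0.238  0.165]
 [ 0.519 -0.22   0.165]
 [ 0.519 -0.229  0.162]]
side 69
[[-0.011 -0.008 -0.024  0.544 -0.25   0.212]
 [-0.012 -0.002 -0.024  0.544 -0.244  0.213]
 [-0.011  0.006 -0.025  0.543 -0.237  0.213]
 [-0.011 -0.005 -0.025  0.544 -0.248  0.213]
 [-0.008 -0.007 -0.026  0.541 -0.25   0.211]
 [-0.011  0.003 -0.026  0.542 -0.24   0.214]
 [-0.008  0.011 -0.026  0.539 -0.232  0.211]
 [-0.008 -0.01  -0.027  0.541 -0.254  0.211]]
edge [[ 0.541 -0.281  0.16 ]
 [ 0.544 -0.281  0.16 ]
 [ 0.547 -0.282  0.158]
 [ 0.548 -0.278  0.161]
 [ 0.548 -0.281  0.16 ]
 [ 0.548 -0.278  0.156]
 [ 0.549 -0.279  0.161]
 [ 0.55  -0.274  0.157]
 [ 0.55  -0.273  0.16 ]
 [ 0.551 -0.269  0.159]
 [ 0.551 -0.281  0.157]
 [ 0.551 -0.275  0.158]]
```

The visible fingertips end about 24 mm short of the TCP, so the fingers passed in front of the tag without touching it. I'll redo the approach with that offset.

```bash
cat >> path.py <<'E'
def tipT(pos,p,yaw=5): T=tool(p,yaw); return np.array(pos)+.024*T[:,2],T
def chain(L,p0=None,r0=None):
    s=arm.state(); p0=s["tcp_pos"] if p0 is None else p0; r0=s["tcp_rot"] if r0 is None else r0
    for tip,p in L:
        P,T=tipT(tip,p); q,e,a=ik(P,p,5); print(np.round(tip,3),p,round(e*1e3),q.round(2)[1:],delta(P,T,p0,r0))
E
python3 - <<'E'
from path import *
chain([((.485,-.249,.215),38),((.485,-.249,.12),34),((.500,-.248,.115),32),((.515,-.247,.119),32),((.532,-.245,.126),32)])
E
```

```text
[ 0.485 -0.249  0.215] 38 0 [-0.75 -0.84  1.12  0.85] ([0.002, -0.003, -0.005], [0.0232, -0.001, -0.0484])
[ 0.485 -0.249  0.12 ] 34 0 [-0.69 -1.02  0.87  0.93] ([0.001, -0.073, -0.005], [0.0962, -0.0014, 0.0102])
[ 0.5   -0.248  0.115] 32 0 [-0.68 -1.04  0.77  0.95] ([0.001, -0.108, -0.005], [0.09, -0.0017, 0.0251])
[ 0.515 -0.247  0.119] 32 0 [-0.67 -1.04  0.72  0.93] ([0.001, -0.108, -0.005], [0.0776, -0.002, 0.0344])
[ 0.532 -0.245  0.126] 32 0 [-0.65 -1.02  0.66  0.91] ([0.001, -0.108, -0.005], [0.0615, -0.0014, 0.0435])
```

```bash
python3 - <<'E'
from path import *
chain([((.485,-.249,.215),38),((.488,-.249,.126),36),((.505,-.248,.124),36),((.520,-.247,.125),36),((.535,-.245,.128),36)])
E
```

```text
[ 0.485 -0.249  0.215] 38 0 [-0.75 -0.84  1.12  0.85] ([0.002, -0.003, -0.005], [0.0232, -0.001, -0.0484])
[ 0.488 -0.249  0.126] 36 0 [-0.69 -0.99  0.89  0.89] ([0.002, -0.038, -0.005], [0.0905, -0.0017, 0.0089])
[ 0.505 -0.248  0.124] 36 0 [-0.67 -0.99  0.82  0.87] ([0.002, -0.038, -0.005], [0.0815, -0.0021, 0.0235])
[ 0.52  -0.247  0.125] 36 0 [-0.64 -0.98  0.77  0.85] ([0.002, -0.038, -0.005], [0.0714, -0.0024, 0.0347])
[ 0.535 -0.245  0.128] 36 0 [-0.62 -0.97  0.72  0.83] ([0.002, -0.038, -0.005], [0.0597, -0.0017, 0.0448])
```

Request:
move_arm([
  [[0,0,0],[0.005,0,-0.03],1],
  [[0,0,-0.005],[0.023,-0.001,-0.05],1],
  [[0,0,-0.005],[0.045,-0.001,-0.035],1],
  [[0,-0.02,-0.005],[0.07,-0.001,-0.01],1],
  [[0,-0.038,-0.005],[0.09,-0.002,0.009],1],
  [[0,-0.038,-0.005],[0.09,-0.002,0.009],1],
  [[0,-0.038,-0.005],[0.0815,-0.002,0.0235],1],
  [[0,-0.038,-0.005],[0.0715,-0.002,0.035],1],
  [[0,-0.038,-0.005],[0.06,-0.002,0.045],1],
  [[0,-0.038,-0.005],[0.06,-0.002,0.045],1],
])

```text
time: 6.3
tcp_pos: [0.5562, -0.2436, 0.116]
tcp_rot: [[-0.584, -0.09, 0.807], [-0.054, 0.996, 0.072], [-0.81, -0.001, -0.587]]
wrist_force: [-1.0, -0.9, 0.6]
width: 0.004
```

```bash
python3 - <<'E'
from path import *
np.set_printoptions(precision=3,suppress=True)
s=arm.state();p0,r0=s["tcp_pos"],s["tcp_rot"]; print(s["time"],p0,p0-.024*r0[:,2],s["q"],s["wrist_force"],np.degrees(np.arcsin(-r0[2,2])))
f=arm.grab_frame("side");P=cloud(f);L=(P.reshape(-1,3)-p0)@r0
b=(abs(L[:,0])<.02)&(abs(L[:,1])<.04)&(L[:,2]>-.06)&(L[:,2]<.03);o=np.argsort(-L[b][:,2])[:5];print(L[b][o])
t=arm.grab_frame("top")["img"][140:250,300:430]
c=np.zeros((420,790,3),np.uint8); c[:,:390]=cv2.resize(t,(390,420),interpolation=cv2.INTER_CUBIC); c[:300,390:]=cv2.resize(f["img"][210:360,240:440],(400,300)); cv2.imwrite("pics/f.png",c[...,::-1])
def tp(th,rho,p):
    P,T=tcp(th,rho,p); return P,p
chain([tp(*a) for a in((30,.064,36),(45,.063,38),(60,.061,40))])
E
```

```text
6.3 [ 0.556 -0.244  0.116] [ 0.537 -0.245  0.13 ] [-1.067 -0.757 -1.048  0.773  0.835 -0.929] [-1.035 -0.89   0.584] 35.91141083989017
[[-0.02  -0.04  -0.002]
 [-0.017 -0.036 -0.004]
 [-0.02  -0.035 -0.004]
 [-0.019 -0.033 -0.006]
 [-0.017 -0.035 -0.006]]
[ 0.534 -0.244  0.17 ] 36 0 [-0.68 -0.92  0.83  0.83] ([0.002, 0.0, 0.001], [-0.0329, 0.0011, -0.0251])
[ 0.544 -0.243  0.183] 38 0 [-0.65 -0.86  0.85  0.79] ([0.002, 0.035, 0.001], [-0.0486, 0.001, -0.0246])
[ 0.558 -0.242  0.192] 40 0 [-0.61 -0.81  0.86  0.74] ([0.002, 0.07, 0.001], [-0.0629, 0.0009, -0.019])
```

View pics/f.png

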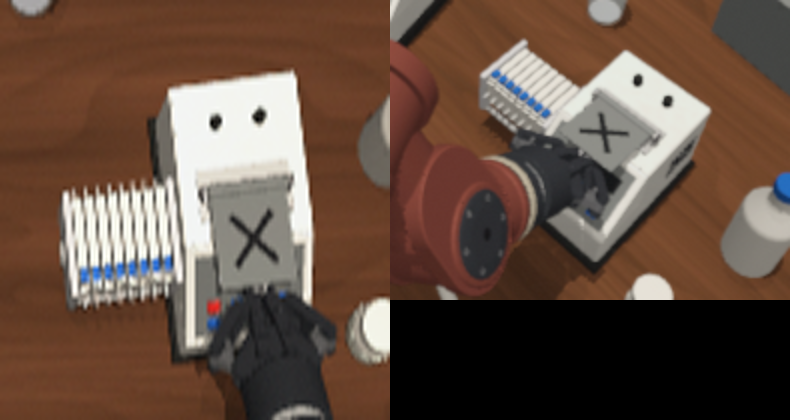

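The finger ends now disappear under the tag's free edge at (265,290) in the left crop, with no contact force. Lifting.

Request:
move_arm([
  [[0,0,0],[-0.01,0,-0.007],1],
  [[0,0,0],[-0.018,0.001,-0.014],1],
  [[0,0,0],[-0.026,0.001,-0.02],1],
  [[0,0,0],[-0.033,0.001,-0.025],1],
  [[0,0.018,0],[-0.041,0.001,-0.025],1],
  [[0,0.035,0],[-0.049,0.001,-0.025],1],
  [[0,0.05,0],[-0.056,0.001,-0.022],1],
  [[0,0.07,0],[-0.063,0.001,-0.019],1],
  [[0,0.07,0],[-0.063,0.001,-0.019],1],
])

```text
time: 7.15
tcp_pos: [0.5771, -0.2415, 0.1787]
tcp_rot: [[-0.639, -0.089, 0.764], [-0.059, 0.996, 0.067], [-0.767, -0.002, -0.642]]
wrist_force: [-0.5, -0.6, 0.1]
width: 0.002
```

```bash
python3 - <<'E'
from path import *
np.set_printoptions(precision=3,suppress=True)
s=arm.state();p0,r0=s["tcp_pos"],s["tcp_rot"]; print(s["time"],p0,p0-.024*r0[:,2],s["q"],s["wrist_force"])
t=arm.grab_frame("top")["img"][140:250,300:430]; f=arm.grab_frame("side")
c=np.zeros((420,790,3),np.uint8); c[:,:390]=cv2.resize(t,(390,420),interpolation=cv2.INTER_CUBIC); c[:300,390:]=cv2.resize(f["img"][210:360,240:440],(400,300)); cv2.imwrite("pics/g.png",c[...,::-1])
def tp(th,rho,p):
    P,T=tcp(th,rho,p); return P,p
chain([tp(*a) for a in((75,.06,43),(90,.058,46),(105,.056,50),(120,.055,54),(135,.055,57))])
E
```

```text
7.15 [ 0.577 -0.241  0.179] [ 0.559 -0.243  0.194] [-0.986 -0.701 -0.868  0.885  0.739 -0.871] [-0.46  -0.572  0.119]
[ 0.572 -0.241  0.198] 43 0 [-0.55 -0.74  0.87  0.67] ([0.002, 0.053, 0.001], [-0.0128, 0.0001, 0.007])
[ 0.587 -0.24   0.199] 46 0 [-0.48 -0.67  0.88  0.61] ([0.002, 0.106, 0.001], [-0.022, -0.0, 0.0178])
[ 0.601 -0.239  0.197] 50 0 [-0.4  -0.59  0.91  0.54] ([0.002, 0.175, 0.001], [-0.0272, -0.0001, 0.0301])
[ 0.614 -0.238  0.191] 54 0 [-0.32 -0.51  0.94  0.47] ([0.002, 0.245, 0.001], [-0.0296, -0.0002, 0.043])
[ 0.625 -0.237  0.183] 57 0 [-0.25 -0.44  0.96  0.42] ([0.002, 0.298, 0.001], [-0.0297, -0.0003, 0.0564])
```

View pics/g.png

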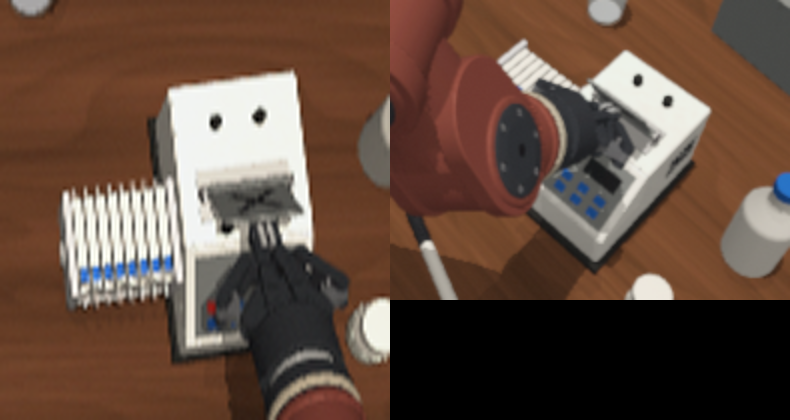

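The tag now stands at roughly 60°, with its cross foreshortened at (250,198). Continuing over the pivot.

Request:
move_arm([
  [[0,0.025,0],[-0.006,0,0.003],1],
  [[0,0.053,0],[-0.013,0,0.007],1],
  [[0,0.08,0],[-0.018,0,0.012],1],
  [[0,0.106,0],[-0.022,0,0.018],1],
  [[0,0.14,0],[-0.025,0,0.024],1],
  [[0,0.175,0],[-0.027,0,0.03],1],
  [[0,0.21,0],[-0.029,0,0.037],1],
  [[0,0.245,0],[-0.03,0,0.043],1],
  [[0,0.298,0],[-0.03,0,0.056],1],
  [[0,0.298,0],[-0.03,0,0.056],1],
])

```text
time: 8.08
tcp_pos: [0.6385, -0.2351, 0.1617]
tcp_rot: [[-0.838, -0.089, 0.539], [-0.074, 0.996, 0.05], [-0.541, 0.002, -0.841]]
wrist_force: [-0.4, 0.6, 1.0]
width: 0.0
```

```bash
python3 - <<'E'
from path import *
np.set_printoptions(precision=3,suppress=True)
s=arm.state();p0,r0=s["tcp_pos"],s["tcp_rot"]; print(s["time"],p0,p0-.024*r0[:,2],s["q"],s["wrist_force"])
t=arm.grab_frame("top")["img"][140:250,300:430]; f=arm.grab_frame("side")
c=np.zeros((420,790,3),np.uint8); c[:,:390]=cv2.resize(t,(390,420),interpolation=cv2.INTER_CUBIC); c[:300,390:]=cv2.resize(f["img"][210:360,240:440],(400,300)); cv2.imwrite("pics/h.png",c[...,::-1])
def tp(th,rho,p):
    P,T=tcp(th,rho,p); return P,p
chain([tp(*a) for a in((140,.055,60),(150,.055,60),(160,.055,60),(170,.055,60),(180,.055,60))])
E
```

```text
8.0833 [ 0.638 -0.235  0.162] [ 0.626 -0.236  0.182] [-0.744 -0.278 -0.468  0.974  0.413 -0.747] [-0.375  0.566  1.011]
[ 0.628 -0.236  0.18 ] 60 0 [-0.2  -0.39  1.    0.37] ([0.003, 0.051, 0.001], [-0.0005, -0.0007, 0.0037])
[ 0.653 -0.234  0.184] 60 0 [-0.14 -0.34  0.99  0.36] ([0.003, 0.051, 0.001], [-0.0232, -0.0009, 0.0144])
[ 0.657 -0.234  0.175] 60 0 [-0.13 -0.34  0.97  0.36] ([0.003, 0.051, 0.001], [-0.0222, -0.0009, 0.0239])
[ 0.66  -0.234  0.166] 60 0 [-0.12 -0.34  0.95  0.35] ([0.003, 0.051, 0.001], [-0.0196, -0.001, 0.0332])
[ 0.661 -0.234  0.156] 60 0 [-0.11 -0.35  0.93  0.35] ([0.003, 0.051, 0.001], [-0.0154, -0.001, 0.0418])
```

View pics/h.png

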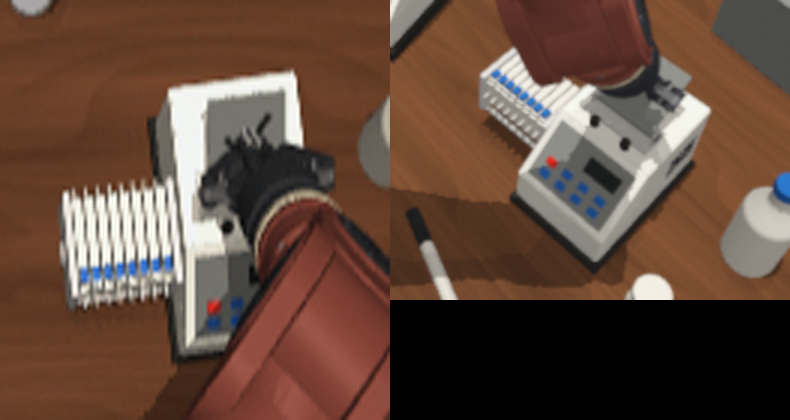

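The tag is past the pivot, leaning back with its tick side visible at (265,125). Now pressing it down gently.

Request:
move_arm([
  [[0,0.025,0],[-0.012,0,0.009],1],
  [[0,0.05,0],[-0.022,0,0.0145],1],
  [[0,0.05,0],[-0.022,0,0.019],1],
  [[0,0.05,0],[-0.022,0,0.024],1],
  [[0,0.05,0],[-0.021,0,0.0285],1],
  [[0,0.05,0],[-0.0195,0,0.033],1],
  [[0,0.05,0],[-0.0175,0,0.0375],1],
  [[0,0.05,0],[-0.0155,0,0.042],1],
  [[0,0.05,0],[-0.0155,0,0.042],1],
])

```text
time: 8.93
tcp_pos: [0.6739, -0.2326, 0.1375]
tcp_rot: [[-0.861, -0.088, 0.501], [-0.076, 0.996, 0.044], [-0.503, -0.0, -0.865]]
wrist_force: [-2.9, 1.0, 4.8]
width: -0.0
```

```bash
cat > ang.py <<'E'
from path import *
np.set_printoptions(precision=3,suppress=True)
s=arm.state();p0,r0=s["tcp_pos"],s["tcp_rot"]; print(s["time"],p0,p0-.024*r0[:,2],s["q"],s["wrist_force"])
print("1mm down:",r0.T@np.array([0,0,-.001]))
for c in("top","side"):
    f=arm.grab_frame(c);I=f["img"].reshape(-1,3).astype(int);X=cloud(f).reshape(-1,3); D=X-H; lx=D@xa; ly=D@np.cross(za,xa)
    g=(lx>.008)&(lx<.095)&(abs(ly)<.034)&(D[:,2]>-.006)&(D[:,2]<.03)&(I.mean(1)<175)&(I.mean(1)>70)&(I.max(1)-I.min(1)<25)
    x,z=lx[g],D[g,2]
    if g.sum()<30: print(c,"few",g.sum());continue
    for _ in range(4):
        a=np.polyfit(x,z,1);r=abs(np.polyval(a,x)-z);x,z=x[r<.004],z[r<.004]
    print(c,len(x),"slope deg",np.degrees(np.arctan(a[0])),"z at hinge rel",a[1],"x range",x.min(),x.max())
E
python3 ang.py
```

```text
8.9333 [ 0.674 -0.233  0.138] [ 0.662 -0.234  0.158] [-0.679 -0.137 -0.374  0.938  0.356 -0.695] [-2.853  1.037  4.799]
1mm down: [0.001 0.    0.001]
top 68 slope deg -0.020915864277331817 z at hinge rel 0.0031615079172614877 x range 0.008426355591932727 0.07800174773589141
side 401 slope deg -0.15585714283679614 z at hinge rel 0.0022495552683104735 x range 0.008111586508936012 0.06561646255914985
```

It reads flat (about 0.1°) with about 5 N of contact against the stop. Lifting straight off.

Request:
move_arm([
  [[0,0,0],[-0.005,0,-0.009],1],
  [[0,0,0],[-0.015,0,-0.026],1],
  [[0,0,0],[-0.03,0,-0.052],1],
  [[0,0,0],[-0.05,0,-0.086],1],
  [[0,0,0],[-0.06,0,-0.12],1],
  [[0,0,0],[-0.065,0,-0.15],1],
  [[0,0,0],[-0.08,0,-0.19],1],
  [[0,0,0],[-0.08,0.04,-0.19],1],
  [[0,0,0],[-0.08,0.08,-0.19],1],
  [[0,0,0],[-0.08,0.12,-0.19],1],
])

```text
time: 9.87
tcp_pos: [0.637, -0.1148, 0.3425]
tcp_rot: [[-0.861, -0.086, 0.501], [-0.075, 0.996, 0.043], [-0.502, -0.0, -0.865]]
wrist_force: [1.3, 0.7, -0.4]
width: -0.001
```

```bash
python3 ang.py; python3 - <<'E'
from h import *
t=arm.grab_frame("top")["img"]; f=arm.grab_frame("side")["img"]
c=np.hstack([cv2.resize(t[130:280,190:430],(400,250)),cv2.resize(f[130:360,180:440],(400,354))[:250]]); cv2.imwrite("pics/i.png",c[...,::-1])
E
```

```text
9.8667 [ 0.637 -0.115  0.342] [ 0.625 -0.116  0.363] [-0.531 -0.364 -0.197  1.295  0.295 -0.551] [ 1.305  0.737 -0.421]
1mm down: [0.001 0.    0.001]
top 195 slope deg -2.086931094975193 z at hinge rel 0.0036355736668211764 x range 0.008560125852572783 0.07854528723760217
side 670 slope deg -0.1964776869035462 z at hinge rel 0.0024258967157081 x range 0.008110826153397402 0.081590526264167
```

View pics/i.png

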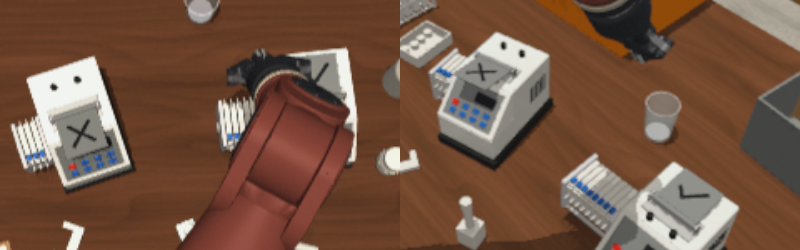

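The tick shows on the long pump's tag, lying flat to the back at (695,195). The other pump's cross is still forward, and the robot is clear of everything.

```bash
python3 -c "
from cell import arm
print(arm.close_job())"
```

```text
the job is handed in; nothing more can be done
None
```

The tag on the eight-cassette pump now lies flat towards the back with the tick showing, and the job is handed in. With the fingers shut, I lifted the tag from under its free edge, pushed it over its pivot and pressed it down with about 5 N. Then I lifted the gripper clear; the clock read about 10 s of the 48 s allowed.

**First try missed:** the visible fingertips end about 24 mm short of the stated TCP, so the first lift passed in front of the tag. I saw no sign of contact on that pass. I corrected for the offset and the second lift worked.

**Last checks:**
- **Side camera:** the tag is within 0.2° of flat after release, the tick is visible, and the robot was touching nothing.
- **Top camera:** it gave −2°, but the arm was partly blocking that view, so I trusted the side camera.
- **Other objects:** the three-cassette pump's tag still lies forward with its cross up. The other things I could see looked undisturbed, though I did not measure each one.

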